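# Turn the magnetic stirrer up four clicks and start it

### The job

Turn the magnetic stirrer's three-lobed speed dial up (clockwise seen from above) by exactly four clicks from where it stands, pushing a lobe round with a fingertip and not running past the fourth click. Then press its round start key fully down with a fingertip and let it come up again. Do not take the dial between the fingers; leave the stirrer, the bottle on its plate and everything else on the bench where they stand.

Things in the scene. Friction and masses are not known exactly. Their poses are not given: they have to be found in the camera images.
- stirrer: Magnetic stirrer, ivory case 290 x 175 mm, loose on rubber feet (about 3.4 kg). Origin: centre of its underside; x from the dial end to the round plate, y left of someone facing the dial end. Front deck (x -145 to -15 mm) 55 mm above the bench, case behind it 66 mm; plate 140 mm across at x +65, top 76 mm. Dial axis upright at x -85, y +26; start key at x -105, y -58.
- dial (a joint): Angle of the speed dial (rad), growing clockwise seen from above (faster). Click-stops every 0.5236 rad (30 degrees) from 0 to 4.712, end stops just beyond. It starts seated in one of the first four. A push of 2 to 5 N at a lobe turns it; past half way between stops it snaps by itself into the next, up to 15 degrees ahead of the finger, and stays.
- dial_mid (a point): On the dial's axis, level with the lobes' top, 24 mm above the deck. Black dial on a bright skirt disc 72 mm across (up to 5.5 mm above the deck), core 32 mm across (26 mm high), three straight lobes 120 degrees apart, each 14 mm wide, upright sides, rounded ends 37 mm from the axis, 4 to 24 mm above the deck.
- dial_index (a point): Outer end of the white index line on top of one of the lobes, 36 mm from the axis, level with dial_mid; the line from dial_mid to here is that lobe's direction. Ten white strokes on the deck mark the stops; at dial angle 0 the index points 135 degrees counter-clockwise (from above) of the stirrer's x axis.
- start_key_top (a point): Centre of the top face of the start key, a grey round key 22 mm across on the deck, 87 mm from the dial's axis to the right; top face 13 mm above the deck, in a black bezel 38 mm across and 4 mm high.
- start_key (a joint): How far the start key is pressed down (m): 0 up, 0.005 fully down; it springs back. Fully down takes about 4 N.
- media_bottle: Amber lab bottle 70 mm across, 138 mm high, with white cap, standing on the stirrer's plate; origin at the centre of its underside. To be left alone.
- vial: Small capped vial, 27 mm across, 60 mm high, upright on the bench to the left of the stirrer's deck; origin under its centre. To be left alone.
- microtube_a: Microtube 45 mm long, 11 mm high, lying to the right of the stirrer's deck; origin under its middle. To be left alone.
- microtube_b: A second such microtube lying on the bench. To be left alone.
- wire_rack: Wire rack 200 x 100 x 66 mm with three vials in it (75 mm high in all), on the left; origin under its centre. To be left alone.
- pipette: Pipette lying on the left of the bench, 270 mm long, 24 mm high; origin under its middle. To be left alone.
- notebook: Notebook 210 x 150 x 10 mm with a pen on it, on the right; origin under its centre. To be left alone.
- water_bottle: Water bottle 64 mm across, 190 mm high; origin under its centre. To be left alone.

How it is judged:
On the way, in this order (a step that is already met when the one before it is completed fails the run):
1. the dial rests four clicks further clockwise than at the start (distance of dial_index from where it was at the start of the episode between 0.0588 and 0.0659 m and value of joint dial between 1.833 and 3.927 rad and velocity of joint dial below 0.1 rad/s and value of joint start_key below 0.001 m), for 0.2 s.
2. the start key is pressed fully down (value of joint start_key above 0.004 m and distance of dial_index from where it was at the start of the episode between 0.0588 and 0.0659 m and value of joint dial between 1.833 and 3.927 rad), for 0.03 s.
At the end, for the whole second after the job is handed in: The dial rests in the fourth stop clockwise of its first one (within a third of a click); the start key was then pressed at least 4 mm down and is up again; the stirrer is within 4 mm, the bottle (upright) within 12 mm and all other things within 20 mm of their places (distance of dial_index from where it was at the start of the episode between 0.0588 and 0.0659 m and value of joint dial between 1.833 and 3.927 rad and velocity of joint dial between -0.05 and 0.05 rad/s and value of joint start_key below 0.001 m and distance of stirrer from where it was at the start of the episode below 0.004 m and distance of media_bottle from where it was at the start of the episode below 0.012 m and angle between media_bottle's own z axis and vertical below 0.1 rad and distance of each of vial, microtube_a, microtube_b, wire_rack, pipette, notebook, water_bottle from where it was at the start of the episode below 0.02 m); the robot touches nothing.
It fails at once if the dial is run past the fourth click (distance of dial_index from where it was at the start of the episode above 0.0672 m).
It fails at once if the start key is pressed before the dial is four clicks up (value of joint start_key above 0.0025 m and distance of dial_index from where it was at the start of the episode below 0.0588 m).
It fails at once if the dial is taken between the fingers (distance between the grasp point and dial_mid below 0.024 m and horizontal distance between the grasp point and dial_mid below 0.015 m and contact force between the fingers and dial above 1 N).
It fails at once if the stirrer is shoved, lifted or tipped (distance of stirrer from where it was at the start of the episode above 0.004 m or angle between stirrer's own z axis and vertical above 0.03 rad).
It fails at once if the bottle or another thing on the bench is shifted, lifted or tipped (distance of media_bottle from where it was at the start of the episode above 0.012 m or angle between media_bottle's own z axis and vertical above 0.2 rad or distance of any of vial, microtube_a, microtube_b, wire_rack, pipette, notebook, water_bottle from where it was at the start of the episode above 0.02 m).
It also fails if it takes over 64 s, if anything falls off the work surface, if the arm or the gripper's body presses on something with over 40 N, if the wrist force passes 120 N, or if a joint passes its speed limit or range.

### The arm

A 6-joint arm with a two-finger parallel gripper is mounted at the origin on the work surface. World frame = base frame: x ahead of the robot, y to its left, z up, the work surface at z = 0. Lengths are in m, angles in rad, forces in N, time in s.
With the tool pointing down it reaches from about 0.25 to 0.775 m from the base axis. Payload 4 kg.
Tool frame: the origin (TCP) lies midway between the tips of the shut fingers; the grasp point (between the pads) lies 19 mm behind it; z points along the fingers, y is the line along which they close (so a half turn about z gives the same grasp; the last joint's range is limited). The gripper opens to 94 mm and grips with 3 to 60 N. Pads are 16 mm wide; open, the fingers measure 119 mm over their backs; the gripper's body (75 mm by 177 mm) begins 78 mm behind the grasp point.
Start: joints at [-1.448, 0.087, 1.371, -0, 1.684, -0.103], TCP at [0.123, -0.536, 0.168] pointing down, gripper open.
Joint ranges: [-3.1, 3.1], [-0.76, 2.03], [0.27, 2.55], [-1.08, 4.22], [0.17, 2.65], [-2.57, 2.57]. Speed limits (rad/s): [2.79, 2.79, 3.14, 3.14, 3.14, 3.14].

### API

Orientations are given as a unit quaternion [x, y, z, w].
In Python, from rig import r gives the robot as it stands.
- The arm moves only by the tool jog_arm, never from a script. Its argument "rows" is text: rows parted by semicolons, each of 7 numbers parted by spaces: the shift along the tool's x, y, z in mm, then the turn, a rotation vector about the tool's x, y, z in degrees, then the closure, from -1 (fully open) to 1 (shut). In form: dx dy dz ax ay az jaw; .... A call has 1 to 5 rows; each row is the pose to reach, as a shift and turn from the pose commanded when the call began, along the tool's axes at that moment; what a row does not reach only later rows make up. A row lasts 1/8 s, in which the tool goes at most 62.5 mm and 10.7 degrees, less where a joint would pass 70% of its speed; a pose out of reach is approached as far as the arm can. A call with a gripper value outside its range is refused whole. The fingers move at their own pace and stop on an object; the grip force is fixed at half the most. Time passes only in rows, so rows that repeat a pose let the fingers close. It gives the time, the measured TCP pose, the force, the opening and the grip force at its end, in the units of the state.
- r.get_state(): the state, without advancing time (a new reading comes with each control period).
- r.read_camera(name): name is "side" or "top"; returns (picture, depth): 384x512x3 uint8, red, green, blue; 384x512 float32, m along the optical axis (not along the pixel's ray), 0 where there is no reading.
- r.camera_info(name): a dict with "K" (3x3 intrinsics, pixels), "position" and "rotation" of the camera in the world. Camera axes: x right, y down, z forward; pixel columns grow to the right and rows downward; lengths in m; the calibration is good to about 2 mm. A picture is of the moment at which its call begins. camera_info takes no time and is no camera call.
- r.job_done(): hands the job in; it is judged then, once.
The state is a dict: "clock": time; "joints": joint angles; "qd": joint speeds; "tau": joint torques, N m; "position": TCP position; "eef_rot": TCP orientation; "force": force on the tool from outside, world axes, zero at the start; "ft_torque": the same for the moment, N m; "width": opening from 0.0 (shut) to 1.0 (fully open); "grip_force": force on a finger pad.
Only numpy, scipy, OpenCV 4.12 (cv2) and the standard library are available. Lean on these libraries where they do the work, as an engineer would, in place of code of your own. Each camera call takes 0.05 s, during which the arm holds its last target. There are 200 camera calls.

## Working session

There is one attempt and no reset: what is moved stays moved. The work goes in short steps, Python scripts to look and compute and a tool call to move; the robot and the scene stay as the last step left them, time stands still between calls to the robot, and variables do not carry over. Pictures are saved under pics/ and viewed, at most 10 in all, crops included, and the job is handed in when it is done.

Besides the shell and the picture viewer there is one more tool, called by a JSON object that holds its "fn" and its "kwargs", one argument or row to a line. jog_arm: Moves the arm, as the interface text tells. Its arguments: {"type":"object","properties":{"rows":{"type":"string"}},"required":["rows"]}

```bash
mkdir -p pics
python3 - <<'E'
from rig import r
import cv2,numpy as np
for n in("top","side"):
    p,d=r.read_camera(n); cv2.imwrite(f"pics/{n}0.png",p[:,:,::-1]); np.savez(f"{n}0.npz",p=p,d=d)
    i=r.camera_info(n); print(n,i)
s=r.get_state(); print(s["position"],s["eef_rot"],s["clock"])
E
```

```text
top {'K': array([[381.42610215,   0.        , 260.52332056],
       [  0.        , 381.42610215, 192.05630577],
       [  0.        ,   0.        ,   1.        ]]), 'position': array([ 0.46537468, -0.0137818 ,  1.04764803]), 'rotation': array([ 0.70895328, -0.7043719 ,  0.03149826, -0.01591643])}
side {'K': array([[408.44287371,   0.        , 255.03697554],
       [  0.        , 408.44287371, 192.68385978],
       [  0.        ,   0.        ,   1.        ]]), 'position': array([0.5154623 , 0.93007342, 0.76048382]), 'rotation': array([-0.00718683,  0.89247063, -0.4509386 ,  0.00994536])}
[ 0.12304818 -0.53548828  0.16722579] [ 9.93634942e-01  1.12643806e-01 -1.71596792e-05 -9.87317391e-04] 0.1
```

View pics/top0.png

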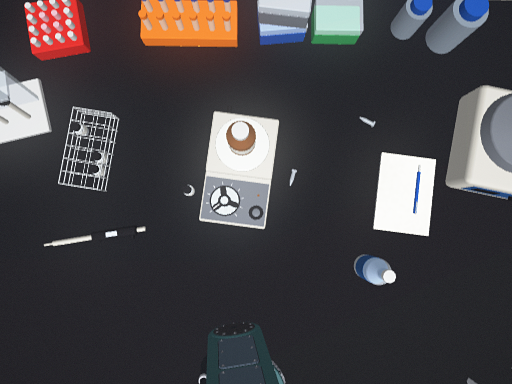

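View pics/side0.png

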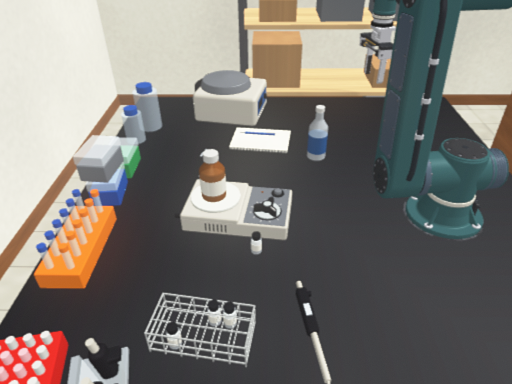

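Top view: stirrer case about (203–278, 112–228), dial near (225,200), start key near (256,212), vial (189,190), microtube (293,177). Side view: dial at (265,210), key at (278,193), with the arm clear of both. Next I'll zoom in on the dial.

```bash
cat > h.py <<'E'
import numpy as np,cv2
from rig import r
from scipy.spatial.transform import Rotation as R
def ray(n,uv,z):
    i=r.camera_info(n);K=i["K"];uv=np.atleast_2d(np.float64(uv))
    d=np.c_[(uv-K[[0,1],[2,2]])/K[0,0],np.ones(len(uv))]@R.from_quat(i["rotation"]).as_matrix().T
    return i["position"]+d*((z-i["position"][2])/d[:,2])[:,None]
def proj(n,P):
    i=r.camera_info(n);K=i["K"];c=(np.atleast_2d(P)-i["position"])@R.from_quat(i["rotation"]).as_matrix()
    return c[:,:2]/c[:,2:]*K[0,0]+K[[0,1],[2,2]]
E
python3 - <<'E'
from h import *
p=np.load("top0.npz")["p"];d=np.load("top0.npz")["d"]
a=cv2.resize(p[165:235,190:290],None,fx=8,fy=8,interpolation=cv2.INTER_CUBIC);cv2.imwrite("pics/t1.png",a[:,:,::-1])
s=np.load("side0.npz")["p"]
b=cv2.resize(s[180:240,230:300],None,fx=8,fy=8,interpolation=cv2.INTER_CUBIC);cv2.imwrite("pics/s1.png",b[:,:,::-1])
# case mask, by height
g=np.zeros(p.shape[:2],np.uint8); v,u=np.mgrid[:384,:512]
g[((d<1.02)&(p.max(2)>80)&(u>190)&(u<290)&(v>100)&(v<240))]=255
c=max(cv2.findContours(g,0,1)[0],key=cv2.contourArea)
print(cv2.minAreaRect(c))
E
```

```text
((238.6392822265625, 170.09796142578125), (67.23917388916016, 110.7639389038086), 7.640407562255859)
```

View pics/t1.png

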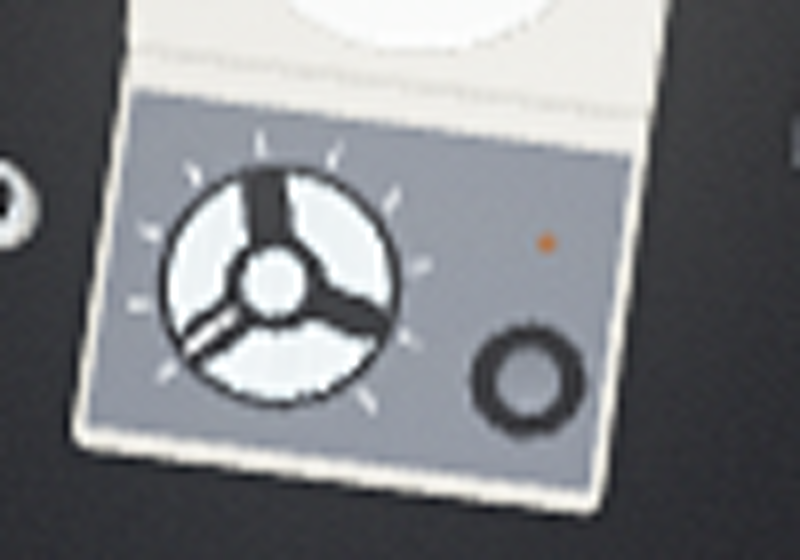

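View pics/s1.png

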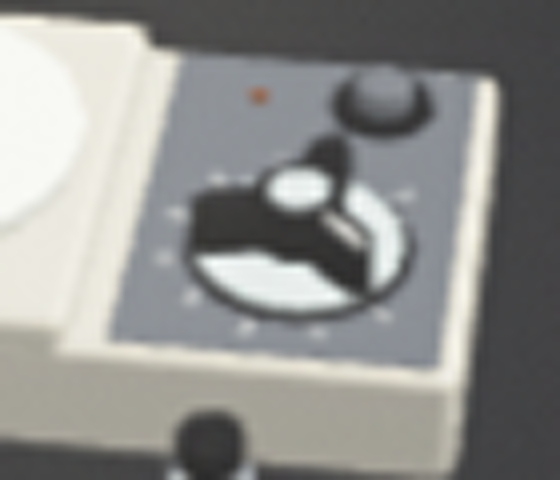

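The top crop shows the dial cap centre at crop (273,283), the skirt centre at (280,287), the index lobe pointing lower-left to (190,350) and the key at (528,381). The side crop agrees: cap at (299,187), key at (388,92).

Run:
```python
from h import *
T=lambda x,y:((x+.5)/8-.5+190,(y+.5)/8-.5+165)
S=lambda x,y:((x+.5)/8-.5+230,(y+.5)/8-.5+180)
print("cap top",ray("top",T(273,283),.081),"side",ray("side",S(299,187),.081))
print("skirt top",ray("top",T(280,287),.0605), "side",ray("side",S(301,236),.0605))
print("key",ray("top",T(528,381),.068),"side",ray("side",S(386,90),.068))
print("idx",ray("top",[T(190,350),T(237,312)],.079),"side",ray("side",S(365,243),.079))
print("tip lobes",ray("top",[T(264,172),T(388,326),T(188,356)],.075))
cs=ray("top",[T(82,437),T(595,508)],.055);print(cs)
e=cs[0]-cs[1];print("yaw from front edge",np.degrees(np.arctan2(e[1],e[0]))-90)
```

```text
cap top [[0.50971149 0.05824986 0.081     ]] side [[0.50993597 0.05476667 0.081     ]]
skirt top [[0.50937337 0.05750392 0.0605    ]] side [[0.5091299  0.05570214 0.0605    ]]
key [[ 0.47941411 -0.0227661   0.068     ]] side [[ 0.47850113 -0.01900441  0.068     ]]
idx [[0.48840615 0.08435567 0.079     ]
 [0.50053077 0.0696707  0.079     ]] side [[0.48804807 0.08236563 0.079     ]]
tip lobes [[0.54542444 0.06199634 0.075     ]
 [0.49653237 0.02198549 0.075     ]
 [0.48659226 0.08536808 0.075     ]]
[[ 0.46063871  0.12123578  0.055     ]
 [ 0.43862109 -0.04487253  0.055     ]]
yaw from front edge -7.55052918057028
```

{"fn": "jog_arm", "kwargs": {
  "rows": "0 0 -60 0 0 0 1;0 0 -120 0 0 0 1;0 0 -165 0 0 0 1;40 -35 -165 0 0 0 1;80 -70 -165 0 0 0 1"
}}

```text
clock: 0.72
position: [0.1859, -0.4495, 0.3331]
eef_rot: [0.994, 0.112, 0.0, -0.0]
force: [1.3, 0.1, 0.7]
width: 0.506
grip_force: 0.0
```

{"fn": "jog_arm", "kwargs": {
  "rows": "40 -35 0 0 0 0 1;80 -70 0 0 0 0 1;120 -105 0 0 0 0 1;160 -140 0 0 0 0 1;200 -175 0 0 0 0 1"
}}

```text
clock: 1.35
position: [0.3418, -0.233, 0.3328]
eef_rot: [0.994, 0.113, -0.0, -0.0]
force: [1.8, -1.2, -1.1]
width: 0.005
grip_force: 0.0
```

{"fn": "jog_arm", "kwargs": {
  "rows": "45 -40 0 0 0 0 1;90 -80 0 0 0 0 1;135 -120 0 0 0 0 1;180 -160 0 0 0 0 1;235 -210 0 0 0 0 1"
}}

```text
clock: 1.98
position: [0.5172, 0.0148, 0.3328]
eef_rot: [0.994, 0.113, -0.0, 0.0]
force: [0.1, -0.6, 0.0]
width: 0.006
grip_force: 0.0
```

Run:
```python
from h import *
s=r.get_state();print(s["position"],s["joints"])
uv=proj("side",s["position"])[0];print(uv)
p,d=r.read_camera("side")
u,v=uv.astype(int);b=cv2.resize(p[v-50:v+20,u-40:u+40],None,fx=8,fy=8,interpolation=cv2.INTER_CUBIC)
cv2.imwrite("pics/s2.png",b[:,:,::-1]);print(u,v, d[v-3,u-8:u+9].round(3), d[v-15,u-8:u+9].round(3))
```

```text
[0.51716017 0.0147565  0.33284121] [-8.07246428e-02  4.18780982e-02  1.09357386e+00 -5.38441936e-04
  2.00655370e+00  1.26420573e+00]
[264.55380547 110.7272479 ]
264 110 [1.596 1.61  1.626 1.632 1.656 1.689 1.708 1.719 1.782 1.789 1.781 1.79
 1.788 1.782 1.789 1.79  1.782] [1.599 1.601 1.614 1.619 1.638 0.968 0.959 0.956 0.958 0.956 0.959 0.959
 0.957 0.962 2.474 2.46  2.461]
```

View pics/s2.png

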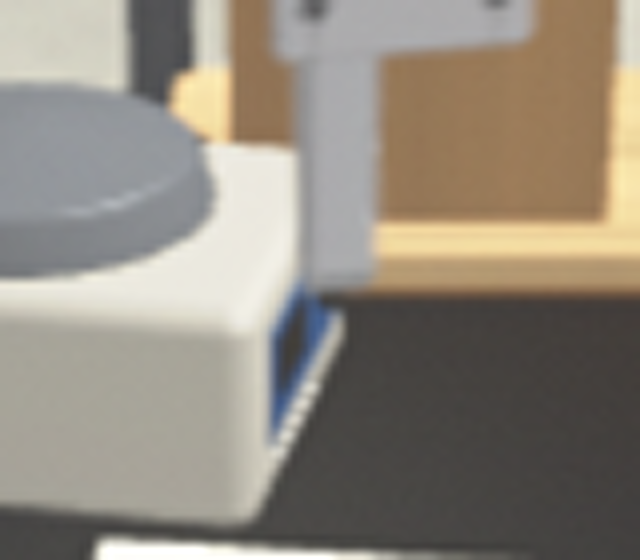

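The crop shows the shut finger as a grey bar, columns 300–375, ending at row ~285. That is about 15 px above the predicted TCP, so I need to check it with depth.

Run:
```python
from h import *
i=r.camera_info("side");K=i["K"];M=R.from_quat(i["rotation"]).as_matrix()
def pts(n,d,u,v):
    i=r.camera_info(n);K=i["K"];M=R.from_quat(i["rotation"]).as_matrix()
    z=d[v,u];return i["position"]+np.c_[(u-K[0,2])/K[0,0]*z,(v-K[1,2])/K[0,0]*z,z]@M.T
p,d=r.read_camera("side")
s=r.get_state();print(s["position"])
v,u=np.mgrid[60:115,240:300];v=v.ravel();u=u.ravel();P=pts("side",d,u,v)
k=(d[v,u]<1.05)&(d[v,u]>0.5)
for row in range(80,100,2):
    q=P[k&(v==row)]
    if len(q):print(row,q.mean(0).round(4),q[:,0].min().round(4),q[:,0].max().round(4))
# sanity: cap of dial depth
d0=np.load("side0.npz")["d"];print(pts("side",d0,np.array([267]),np.array([203])))
d0=np.load("top0.npz")["d"];print(pts("top",d0,np.array([224,256]),np.array([200,212])))
p,d=r.read_camera("top");uv=proj("top",s["position"])[0];print(uv)
c=d[150:260,180:300];vv,uu=np.where((c>0.1)&(c<0.95));P=pts("top",d,uu+180,vv+150);print(P.min(0),P.max(0))
for z in(.36,.38,.42):print(z,P[(abs(P[:,2]-z)<.01)].min(0,initial=9),P[(abs(P[:,2]-z)<.01)].max(0,initial=-9))
```

```text
[0.51812672 0.0177373  0.3304612 ]
80 [0.5186 0.0301 0.4156] 0.5072 0.5302
82 [0.5186 0.0306 0.4111] 0.5072 0.5303
84 [0.5186 0.0307 0.4064] 0.5071 0.5303
86 [0.5186 0.0306 0.4016] 0.5071 0.5303
88 [0.5186 0.0304 0.3968] 0.5071 0.5304
90 [0.5186 0.0298 0.3917] 0.507 0.5304
92 [0.5186 0.0297 0.3868] 0.5069 0.5304
94 [0.5174 0.0315 0.3827] 0.5069 0.5279
96 [0.5185 0.0308 0.3775] 0.5092 0.5279
98 [0.5197 0.025  0.37  ] 0.5138 0.5256
[[0.50979458 0.05926591 0.08428028]]
[[ 0.50949511  0.05735612  0.08238633]
 [ 0.47993959 -0.02391177  0.06541317]]
[235.48016311 189.48045186]
[ 0.42478336 -0.07458064  0.46888141] [0.55765608 0.08804765 0.76270372]
0.36 [9. 9. 9.] [-9. -9. -9.]
0.38 [9. 9. 9.] [-9. -9. -9.]
0.42 [9. 9. 9.] [-9. -9. -9.]
```

```bash
cat >> h.py <<'E'
def pts(n,d,u,v):
    i=r.camera_info(n);K=i["K"];M=R.from_quat(i["rotation"]).as_matrix()
    z=d[v,u];return i["position"]+np.c_[(u-K[0,2])/K[0,0]*z,(v-K[1,2])/K[0,0]*z,z]@M.T
E
python3 - <<'E'
from h import *
p,d=r.read_camera("side");s=r.get_state();print(s["position"],s["width"])
for v in range(40,116,3):
    u=np.arange(235,300);k=(d[v,u]<1.1)&(d[v,u]>.4);u=u[k]
    if len(u):
        q=pts("side",d,u,np.full(len(u),v));print(v,u.min(),u.max(),np.median(q,0).round(3),q[:,1].max().round(3))
cv2.imwrite("pics/s3.png",cv2.resize(p[0:150,190:350],None,fx=4,fy=4)[:,:,::-1])
E
```

```text
[0.51646288 0.01384392 0.33198728] 0.007333836725086738
40 244 280 [0.523 0.052 0.51 ] 0.06
43 244 288 [0.514 0.071 0.51 ] 0.077
46 245 290 [0.511 0.091 0.51 ] 0.095
49 249 290 [0.507 0.099 0.506] 0.11
52 250 291 [0.505 0.099 0.5  ] 0.109
55 252 291 [0.503 0.099 0.494] 0.108
58 258 289 [0.5   0.093 0.486] 0.101
61 258 289 [0.499 0.095 0.481] 0.101
64 258 289 [0.499 0.094 0.474] 0.103
67 258 276 [0.512 0.096 0.469] 0.102
70 261 270 [0.515 0.027 0.438] 0.029
73 261 270 [0.515 0.027 0.431] 0.032
76 261 270 [0.515 0.027 0.424] 0.031
79 261 270 [0.515 0.026 0.416] 0.032
82 261 270 [0.515 0.027 0.41 ] 0.032
85 261 270 [0.515 0.026 0.402] 0.029
88 261 270 [0.515 0.026 0.395] 0.032
91 261 270 [0.515 0.025 0.387] 0.029
94 261 270 [0.515 0.027 0.381] 0.029
97 262 265 [0.52 0.02 0.37] 0.021
```

View pics/s3.png

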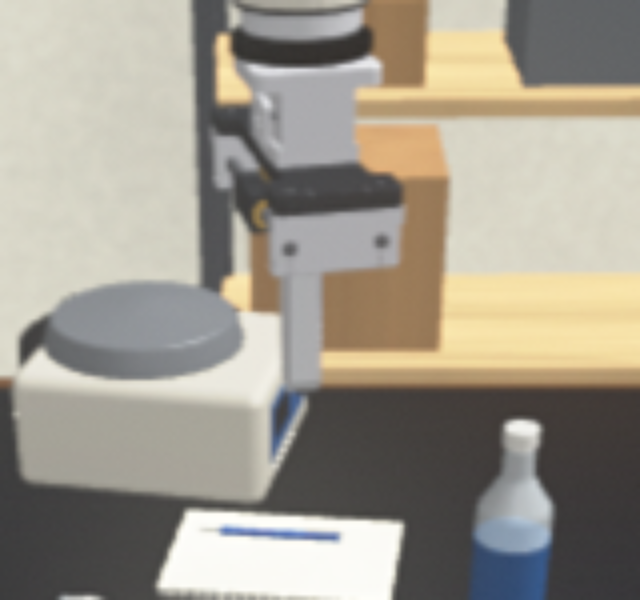

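The gripper appears ~37 mm higher than reported: tip at row ~97, carriage bottom at ~68. I'll check this against the start picture and the bottle's height.

Run:
```python
from h import *
d=np.load("side0.npz")["d"]
for v in range(30,100,4):
    u=np.arange(355,400);k=(d[v,u]<1.62)&(d[v,u]>.4);u=u[k]
    if len(u):
        q=pts("side",d,u,np.full(len(u),v));print(v,u.min(),u.max(),np.median(q,0).round(3),q[:,0].min().round(3),q[:,0].max().round(3))
print(proj("side",[.123,-.536,.168]))
u=np.full(12,211);v=np.arange(146,170,2);print(pts("side",d,u,v).round(3))
```

```text
30 374 399 [ 0.126 -0.497  0.385] 0.085 0.217
34 361 399 [ 0.141 -0.506  0.369] 0.095 0.218
38 360 399 [ 0.146 -0.509  0.355] 0.095 0.217
42 360 399 [ 0.141 -0.499  0.345] 0.091 0.218
46 363 399 [ 0.138 -0.45   0.346] 0.098 0.218
50 368 399 [ 0.137 -0.452  0.333] 0.094 0.217
54 367 399 [ 0.136 -0.455  0.319] 0.094 0.217
58 367 399 [ 0.133 -0.455  0.305] 0.094 0.216
62 366 399 [ 0.138 -0.476  0.284] 0.1 0.217
66 365 399 [ 0.143 -0.475  0.271] 0.102 0.218
70 365 399 [ 0.141 -0.475  0.257] 0.101 0.216
74 378 399 [ 0.212 -0.035  0.405] 0.098 0.217
78 378 399 [ 0.213 -0.025  0.399] 0.1 0.217
82 377 399 [ 0.212 -0.024  0.389] 0.1 0.216
86 387 399 [ 0.213 -0.005  0.387] 0.21 0.216
90 386 399 [ 0.212 -0.007  0.376] 0.209 0.216
94 386 399 [0.213 0.002 0.37 ] 0.207 0.216
98 385 399 [ 0.212 -0.     0.359] 0.209 0.216
[[370.71462248  87.68458837]]
[[ 0.717 -0.393  0.   ]
 [ 0.715 -0.375  0.002]
 [ 0.658  0.001  0.215]
 [ 0.656  0.014  0.216]
 [ 0.655  0.022  0.215]
 [ 0.654  0.033  0.216]
 [ 0.655  0.033  0.21 ]
 [ 0.655  0.035  0.205]
 [ 0.656  0.033  0.197]
 [ 0.657  0.029  0.189]
 [ 0.657  0.032  0.185]
 [ 0.656  0.038  0.182]]
```

{"fn": "jog_arm", "kwargs": {
  "rows": "0 0 50 0 0 0 1;0 0 100 0 0 0 1;0 0 150 0 0 0 1;0 0 150 0 0 0 1;0 0 150 0 0 0 1"
}}

```text
clock: 2.8
position: [0.5175, 0.0119, 0.1862]
eef_rot: [0.994, 0.112, 0.002, 0.001]
force: [0.7, -0.6, 0.7]
width: 0.002
grip_force: 0.0
```

```bash
cat >> h.py <<'E'
def finger(save=None):
    p,d=r.read_camera("side");s=r.get_state();print(s["position"].round(4),s["force"].round(1))
    u0,v0=proj("side",s["position"])[0].astype(int)
    for v in range(v0-45,v0+6,2):
        u=np.arange(u0-14,u0+15);q=pts("side",d,u,np.full(len(u),v))
        k=(abs(q[:,0]-s["position"][0])<.03)&(abs(q[:,1]-s["position"][1]-.012)<.02)&(q[:,2]>.1*0+s["position"][2]-.01);q=q[k]
        if len(q)>2:print(v,len(q),np.median(q,0).round(4),q[:,0].min().round(4),q[:,0].max().round(4))
    if save: cv2.imwrite(save,cv2.resize(p[v0-80:v0+40,u0-80:u0+80],None,fx=5,fy=5,interpolation=cv2.INTER_CUBIC)[:,:,::-1]);print(u0-80,v0-80)
E
python3 -c "
from h import *
finger()"
```

```text
[0.5183 0.0121 0.1872] [ 0.2 -0.   0.1]
116 4 [0.541  0.041  0.3316] 0.5374 0.5448
130 3 [0.511  0.0241 0.2856] 0.5085 0.5134
132 9 [0.5159 0.0227 0.2793] 0.5059 0.526
134 9 [0.5159 0.0247 0.2748] 0.5059 0.526
136 9 [0.5159 0.0239 0.2687] 0.5059 0.526
138 9 [0.5158 0.0234 0.2628] 0.5058 0.526
140 9 [0.5158 0.0239 0.2574] 0.5057 0.5261
142 9 [0.5158 0.0213 0.2502] 0.5057 0.526
144 9 [0.5158 0.0238 0.2459] 0.5056 0.5261
146 9 [0.5158 0.0235 0.2399] 0.5056 0.5261
148 9 [0.5157 0.0229 0.2337] 0.5055 0.5261
```

```bash
python3 -c "
from h import *
finger('pics/s4.png')"
```

```text
[0.5186 0.0123 0.1875] [-0.1  0.8 -0.3]
116 4 [0.5409 0.0426 0.3323] 0.5374 0.5446
130 8 [0.5147 0.0233 0.2852] 0.506 0.5233
132 9 [0.5159 0.024  0.28  ] 0.5059 0.526
134 9 [0.5159 0.0241 0.2745] 0.5059 0.526
136 9 [0.5159 0.0239 0.2688] 0.5058 0.526
138 9 [0.5158 0.0253 0.2639] 0.5058 0.526
140 9 [0.5158 0.0228 0.2568] 0.5057 0.526
142 9 [0.5158 0.0225 0.2509] 0.5056 0.526
144 9 [0.5158 0.0237 0.2458] 0.5056 0.526
146 9 [0.5158 0.0232 0.2397] 0.5056 0.526
148 8 [0.517  0.0218 0.2331] 0.508 0.526
183 81
```

View pics/s4.png

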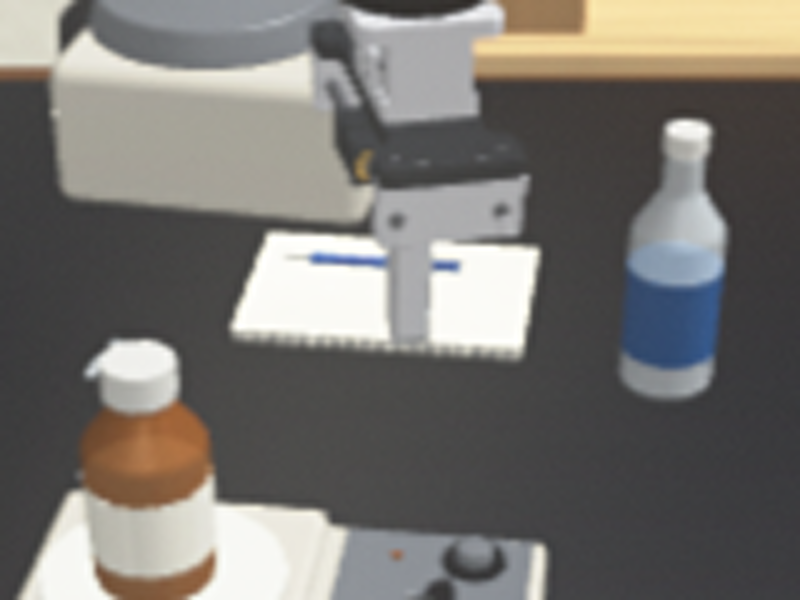

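Fingertip in the crop ends near (410,343), well above the deck and roughly 44 mm higher than the reported TCP. I'll measure the start picture's tips the same way.

Run:
```python
from h import *
d=np.load("side0.npz")["d"]
v,u=np.mgrid[30:110,340:400];v=v.ravel();u=u.ravel();P=pts("side",d,u,v);D=d[v,u]
k=(P[:,1]<-.3)&(P[:,1]>-.62)&(P[:,2]>.1)&(P[:,0]<.2)
for row in range(62,100,2):
    j=k&(v==row)
    if j.any(): print(row,[(a,*b.round(3)) for a,b in zip(u[j],P[j])][::4])
```

```text
62 [(np.int64(366), np.float64(0.142), np.float64(-0.59), np.float64(0.246)), (np.int64(370), np.float64(0.13), np.float64(-0.578), np.float64(0.25)), (np.int64(382), np.float64(0.114), np.float64(-0.479), np.float64(0.283)), (np.int64(386), np.float64(0.1), np.float64(-0.48), np.float64(0.283))]
64 [(np.int64(366), np.float64(0.142), np.float64(-0.582), np.float64(0.241)), (np.int64(370), np.float64(0.126), np.float64(-0.589), np.float64(0.239)), (np.int64(382), np.float64(0.114), np.float64(-0.474), np.float64(0.278)), (np.int64(386), np.float64(0.098), np.float64(-0.481), np.float64(0.276))]
66 [(np.int64(365), np.float64(0.144), np.float64(-0.585), np.float64(0.233)), (np.int64(369), np.float64(0.131), np.float64(-0.579), np.float64(0.235)), (np.int64(382), np.float64(0.114), np.float64(-0.472), np.float64(0.272))]
68 [(np.int64(365), np.float64(0.143), np.float64(-0.585), np.float64(0.225)), (np.int64(369), np.float64(0.13), np.float64(-0.578), np.float64(0.227)), (np.int64(381), np.float64(0.115), np.float64(-0.474), np.float64(0.264)), (np.int64(385), np.float64(0.1), np.float
[... 555 characters left out ...]
4(0.24)), (np.int64(382), np.float64(0.107), np.float64(-0.476), np.float64(0.242))]
76 [(np.int64(378), np.float64(0.118), np.float64(-0.483), np.float64(0.233)), (np.int64(382), np.float64(0.107), np.float64(-0.474), np.float64(0.236))]
78 [(np.int64(378), np.float64(0.117), np.float64(-0.483), np.float64(0.225)), (np.int64(382), np.float64(0.104), np.float64(-0.479), np.float64(0.227))]
80 [(np.int64(377), np.float64(0.119), np.float64(-0.483), np.float64(0.218)), (np.int64(381), np.float64(0.106), np.float64(-0.481), np.float64(0.219))]
82 [(np.int64(377), np.float64(0.119), np.float64(-0.482), np.float64(0.211)), (np.int64(381), np.float64(0.105), np.float64(-0.481), np.float64(0.211))]
```

{"fn": "jog_arm", "kwargs": {
  "rows": "9 -3 40 0 0 0 1;9 -3 80 0 0 0 1;9 -3 110 0 0 0 1;9 -3 130 0 0 0 1;9 -3 130 0 0 0 1"
}}

```text
clock: 3.52
position: [0.5252, 0.0178, 0.0541]
eef_rot: [0.994, 0.113, 0.0, 0.0]
force: [-0.4, -0.0, 0.2]
width: 0.005
grip_force: 0.0
```

```bash
python3 -c "
from h import *
finger('pics/s5.png')
d=r.read_camera('side')[1]
for v in (200,203,206): print(pts('side',d,np.array([263,266,269]),np.full(3,v)).round(3).tolist())"
```

```text
[0.5261 0.0177 0.0552] [-0.6 -0.2  1. ]
157 6 [0.5476 0.0352 0.2143] 0.5412 0.5541
159 7 [0.5461 0.0442 0.2139] 0.5386 0.5541
161 6 [0.5473 0.0469 0.2096] 0.541 0.5543
163 3 [0.5513 0.0467 0.2034] 0.5462 0.5545
165 3 [0.5488 0.0474 0.1979] 0.5463 0.5514
179 4 [0.5168 0.0283 0.1415] 0.5128 0.5208
181 9 [0.5234 0.0292 0.1356] 0.5127 0.5345
183 9 [0.5235 0.0307 0.1301] 0.5127 0.5346
185 9 [0.5235 0.0284 0.1219] 0.5127 0.5347
187 9 [0.5235 0.0277 0.1147] 0.5126 0.5346
189 9 [0.5235 0.0277 0.1081] 0.5126 0.5347
191 7 [0.5235 0.0299 0.1029] 0.5153 0.5318
199 4 [0.5029 0.0351 0.0795] 0.4987 0.507
201 18 [0.5279 0.015  0.0569] 0.4961 0.5548
203 6 [0.5474 0.0247 0.0572] 0.5404 0.5545
205 3 [0.5514 0.0339 0.0573] 0.5486 0.5542
207 3 [0.5511 0.0441 0.0582] 0.5483 0.5539
181 122
[[0.521, 0.013, 0.059], [0.512, 0.043, 0.082], [0.504, 0.043, 0.082]]
[[0.521, 0.059, 0.084], [0.512, 0.058, 0.083], [0.504, 0.058, 0.083]]
[[0.521, 0.071, 0.084], [0.512, 0.07, 0.083], [0.504, 0.068, 0.081]]
```

View pics/s5.png

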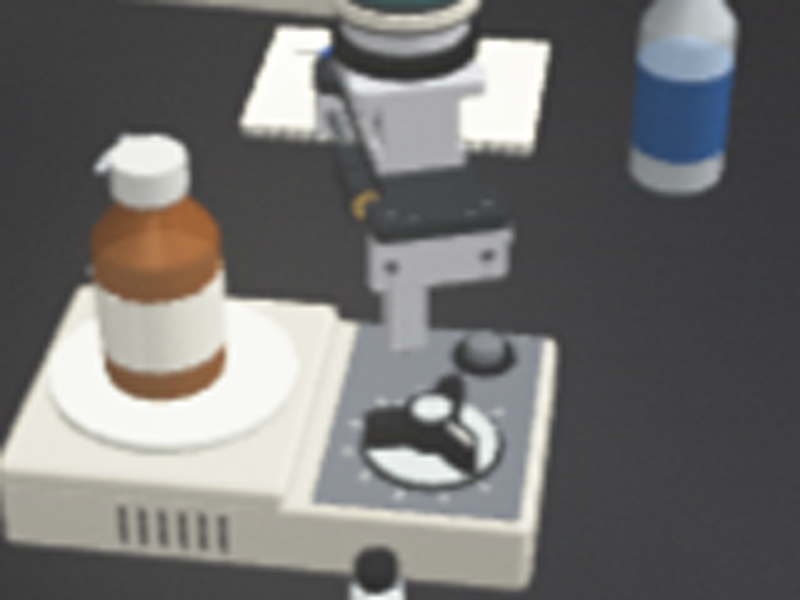

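The crop shows the closed fingertip at (405,348), above the deck on the right/back side of the dial. The lobes haven't moved. Descending beside the lobe.

{"fn": "jog_arm", "kwargs": {
  "rows": "0 0 8 0 0 0 1;0 0 16 0 0 0 1;0 0 24 0 0 0 1;0 0 29 0 0 0 1;0 0 29 0 0 0 1"
}}

```text
clock: 4.25
position: [0.524, 0.018, 0.0235]
eef_rot: [0.994, 0.113, -0.001, -0.0]
force: [0.4, 0.3, 0.7]
width: 0.005
grip_force: 0.0
```

```bash
python3 -c "
from h import *
finger()"
```

```text
[0.5244 0.0179 0.0239] [-0.  -0.1 -0.6]
165 5 [0.5472 0.025  0.1836] 0.5414 0.5523
167 5 [0.5468 0.0343 0.1834] 0.5416 0.552
169 6 [0.5453 0.0432 0.183 ] 0.5388 0.5518
171 6 [0.5453 0.0456 0.1784] 0.5388 0.552
173 4 [0.548  0.0441 0.1712] 0.544 0.5521
175 3 [0.5468 0.0473 0.167 ] 0.544 0.5493
189 3 [0.5153 0.0263 0.107 ] 0.5126 0.5181
191 8 [0.5221 0.0318 0.1042] 0.5126 0.532
193 8 [0.5222 0.0288 0.0953] 0.5126 0.532
195 8 [0.5221 0.0293 0.0888] 0.5125 0.532
197 11 [0.518  0.0289 0.0816] 0.4958 0.532
199 13 [0.5152 0.0324 0.0773] 0.496 0.5321
201 20 [0.5251 0.018  0.0592] 0.496 0.5519
203 5 [0.5462 0.0232 0.0561] 0.5403 0.5516
205 3 [0.5515 0.0324 0.0561] 0.5487 0.5542
207 3 [0.5511 0.0429 0.0573] 0.5484 0.554
```

```bash
cat > plan.py <<'E'
import numpy as np
psi=np.radians(12.93);X=np.array([np.cos(psi),np.sin(psi)]);Y=np.array([np.sin(psi),-np.cos(psi)])
e=lambda a:np.array([np.cos(np.radians(a)),np.sin(np.radians(a))])
h=lambda n:8*abs(n@X)+12*abs(n@Y)
D=np.array([509.7,56.8])
def c(th,rad=26,gap=0):
    f=248-th;n=e(f+90);p=rad*e(f)+(7+gap+h(n))*n
    m=e(f+30);return p,p@m-7-h(m)
def tool(p,cur): d=D+p-cur;return np.round([d@X,d@Y],1)
E
python3 - <<'E'
from plan import *
cur=np.array([522.5,17.6])
print("gap5",tool(c(0,26,5)[0],cur))
for th in range(0,121,5):
    p,cl=c(th);print(th,tool(p,cur),"lobeclr",cl.round(1),"core",round(np.linalg.norm(p)-16,0))
E
```

```text
gap5 [ 2.3 -5.2]
0 [-1.8 -8.1] lobeclr 13.1 core 17.0
5 [-4.4 -7.8] lobeclr 12.7 core 17.0
10 [-7.1 -7.7] lobeclr 12.4 core 18.0
15 [-9.9 -8. ] lobeclr 12.2 core 18.0
20 [-12.7  -8.6] lobeclr 12.0 core 18.0
25 [-15.5  -9.5] lobeclr 11.8 core 18.0
30 [-18.2 -10.8] lobeclr 11.7 core 18.0
35 [-20.9 -12.4] lobeclr 11.7 core 17.0
40 [-23.4 -14.4] lobeclr 11.7 core 17.0
45 [-25.8 -16.6] lobeclr 11.8 core 17.0
50 [-27.9 -19.2] lobeclr 11.9 core 17.0
55 [-29.7 -22. ] lobeclr 12.1 core 16.0
60 [-31.3 -23.7] lobeclr 13.0 core 17.0
65 [-32.8 -25.7] lobeclr 14.0 core 17.0
70 [-34.1 -27.8] lobeclr 15.0 core 17.0
75 [-35.3 -30.2] lobeclr 16.0 core 17.0
80 [-36.2 -32.8] lobeclr 17.1 core 18.0
85 [-36.9 -35.5] lobeclr 18.2 core 18.0
90 [-37.3 -38.4] lobeclr 17.2 core 18.0
95 [-37.3 -41.4] lobeclr 16.2 core 18.0
100 [-37.  -44.5] lobeclr 15.3 core 18.0
105 [-36.4 -47.5] lobeclr 14.3 core 17.0
110 [-35.4 -50.6] lobeclr 13.4 core 17.0
115 [-34.  -53.6] lobeclr 12.6 core 17.0
120 [-32.2 -56.4] lobeclr 11.8 core 16.0
```

{"fn": "jog_arm", "kwargs": {
  "rows": "2 -5 0 0 0 0 1;-2 -8 0 0 0 0 1;-4 -8 0 0 0 0 1;-7 -8 0 0 0 0 1;-10 -8 0 0 0 0 1"
}}

```text
clock: 4.92
position: [0.5174, 0.0236, 0.0256]
eef_rot: [0.994, 0.113, 0.005, 0.0]
force: [9.8, 1.0, -3.0]
width: 0.008
grip_force: 4.0
```

{"fn": "jog_arm", "kwargs": {
  "rows": "-3 -1 0 0 0 0 1;-6 -2 0 0 0 0 1;-8 -3 0 0 0 0 1;-11 -4 0 0 0 0 1;-13 -6 0 0 0 0 1"
}}

```text
clock: 5.55
position: [0.5011, 0.0247, 0.0247]
eef_rot: [0.994, 0.113, 0.002, 0.002]
force: [7.5, -5.4, -3.3]
width: 0.009
grip_force: 4.1
```

```bash
cat >> h.py <<'E'
def idx(n="side",save=None):
    # dial top plane map, polar white/black profile
    p,d=r.read_camera(n)
    D=np.array([.5097,.0568])
    a=np.radians(np.arange(0,360,2));g=cv2.cvtColor(p,cv2.COLOR_RGB2GRAY).astype(np.float32)
    out=[]
    for rr in(.024,.028,.032):
        P=np.c_[D[0]+rr*np.cos(a),D[1]+rr*np.sin(a),np.full(len(a),.079)]
        uv=proj(n,P).astype(np.float32);out.append(cv2.remap(g,uv[:,:1],uv[:,1:],1).ravel())
    o=np.min(out,0);dk=o<110
    i=0;l=[]
    segs=np.split(np.arange(180),np.where(np.diff(dk.astype(int)))[0]+1)
    print([(int(2*s[0]),int(2*s[-1])) for s in segs if dk[s[0]]])
    if save:
        u,v=proj(n,[*D,.079])[0].astype(int);cv2.imwrite(save,cv2.resize(p[v-45:v+45,u-60:u+60],None,fx=6,fy=6,interpolation=cv2.INTER_CUBIC)[:,:,::-1])
E
python3 -c "
from h import *
s=r.get_state();print(s['position'],s['force'])
idx('side','pics/s6.png')"
```

```text
[0.50105896 0.02469998 0.02467218] [ 7.54051593 -5.42362009 -3.32403227]
[(0, 88), (100, 126), (146, 232), (318, 358)]
```

View pics/s6.png

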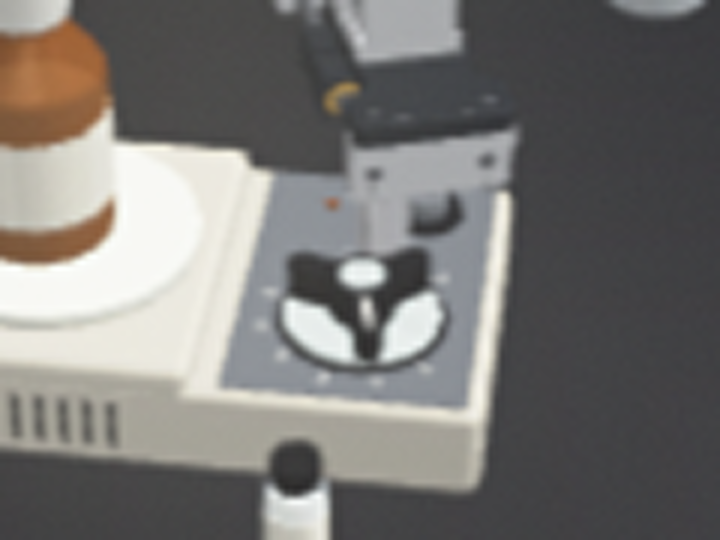

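The crop shows the index lobe now pointing at the vial side, (370,345), so it has turned about 38°, matching the plan, and the stirrer is in place. Continuing with a slightly larger push radius.

Run:
```python
from plan import *
cur=np.array([522.5,17.6])+(-23)*X+(-14)*Y
for th in range(45,121,5): print(th,tool(c(th,29)[0],cur))
```

```text
45 [-5.7 -2.1]
50 [-7.9 -4.9]
55 [-9.7 -8. ]
60 [-11.3 -10. ]
65 [-12.8 -12.2]
70 [-14.  -14.6]
75 [-15.1 -17.2]
80 [-16. -20.]
85 [-16.5 -23. ]
90 [-16.7 -26.1]
95 [-16.6 -29.3]
100 [-16.2 -32.6]
105 [-15.3 -35.8]
110 [-14.1 -39.1]
115 [-12.5 -42.2]
120 [-10.5 -45.1]
```

{"fn": "jog_arm", "kwargs": {
  "rows": "-4 -1 0 0 0 0 1;-6 -2 0 0 0 0 1;-8 -5 0 0 0 0 1;-10 -8 0 0 0 0 1;-11 -10 0 0 0 0 1"
}}

```text
clock: 6.22
position: [0.485, 0.0339, 0.0237]
eef_rot: [0.994, 0.113, -0.001, 0.0]
force: [1.0, -3.3, -1.4]
width: 0.005
grip_force: 1.5
```

{"fn": "jog_arm", "kwargs": {
  "rows": "-2 -2 0 0 0 0 1;-3 -5 0 0 0 0 1;-4 -7 0 0 0 0 1;-5 -10 0 0 0 0 1;-5.5 -13 0 0 0 0 1"
}}

```text
clock: 6.85
position: [0.477, 0.0457, 0.0241]
eef_rot: [0.994, 0.113, -0.001, -0.001]
force: [-0.7, -0.1, 0.5]
width: 0.005
grip_force: 0.0
```

```bash
python3 -c "
from h import *
s=r.get_state();print(s['position'],s['force'])
idx('side','pics/s7.png')"
```

```text
[0.47702682 0.0457121  0.02406702] [-0.68149785 -0.069158    0.46741718]
[(44, 176), (262, 300)]
```

View pics/s7.png

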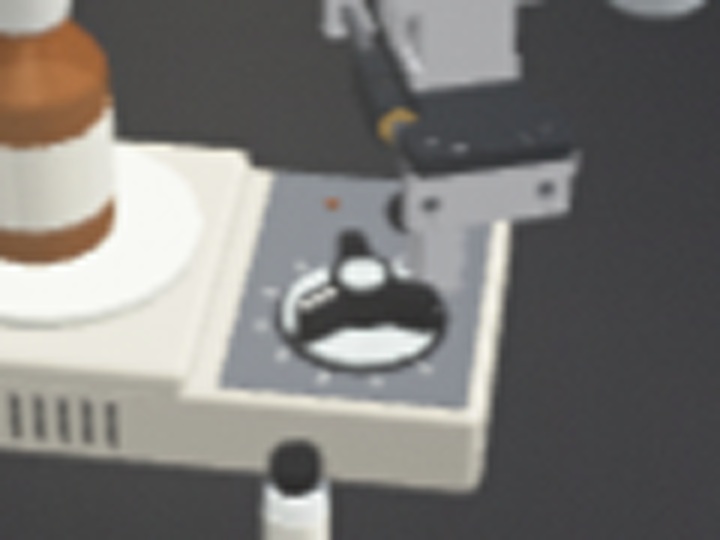

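The index is now at about 38° world, upper-left in the crop near (305,300). That is three clicks, with the finger free. Easing into the fourth.

{"fn": "jog_arm", "kwargs": {
  "rows": "0 -3 0 0 0 0 1;0 -6 0 0 0 0 1;0.3 -9 0 0 0 0 1;0.8 -11.5 0 0 0 0 1;1.2 -13 0 0 0 0 1"
}}

```text
clock: 7.52
position: [0.4756, 0.0588, 0.0241]
eef_rot: [0.994, 0.113, -0.0, -0.001]
force: [-0.1, -0.2, 1.3]
width: 0.006
grip_force: 0.1
```

```bash
python3 -c "
from h import *
s=r.get_state();print(s['position'],s['force'])
idx('side')"
```

```text
[0.47561815 0.05882288 0.02409912] [-0.05747851 -0.1748671   1.28955833]
[(24, 152), (238, 276)]
```

{"fn": "jog_arm", "kwargs": {
  "rows": "-4 2 0 0 0 0 1;-7 3 0 0 0 0 1;-7 3 -20 0 0 0 1;-7 3 -50 0 0 0 1;-7 3 -80 0 0 0 1"
}}

```text
clock: 8.2
position: [0.4694, 0.0537, 0.1049]
eef_rot: [0.994, 0.113, -0.0, -0.0]
force: [-0.0, -0.1, 0.6]
width: 0.002
grip_force: 0.0
```

```bash
cat > chk.py <<'E'
from h import *
old=np.load("side0.npz")["p"].astype(int);new=r.read_camera("side")[0].astype(int)
idx("side")
# index line: bright pixels on lobe tops seen from the side, white-on-black at r 22..34
a=np.arange(0,360,4)
for p in(old,new):
    g=p.mean(2).astype(np.float32);w=[]
    for t in a:
        q=np.radians(t);rr=np.linspace(.022,.034,7)
        P=np.c_[.5097+rr*np.cos(q),.0568+rr*np.sin(q),np.full(7,.079)];uv=proj("side",P).astype(np.float32)
        w.append(int(cv2.remap(g,uv[:,:1],uv[:,1:],1).mean()))
    print(dict(zip(a.tolist(),w)))
# stirrer shift: edges of the case and bottle
f=lambda p,s:cv2.cvtColor(p.astype(np.uint8),cv2.COLOR_RGB2GRAY)[s].astype(np.float32)
for n,s in dict(case=np.s_[205:240,175:260],plate=np.s_[185:215,185:240]).items(): print(n,cv2.phaseCorrelate(f(old,s),f(new,s)))
E
python3 chk.py
```

```text
[(12, 140), (222, 266)]
{0: 78, 4: 70, 8: 64, 12: 62, 16: 61, 20: 59, 24: 59, 28: 58, 32: 58, 36: 57, 40: 57, 44: 56, 48: 55, 52: 57, 56: 62, 60: 70, 64: 76, 68: 76, 72: 73, 76: 68, 80: 61, 84: 59, 88: 58, 92: 57, 96: 55, 100: 52, 104: 52, 108: 53, 112: 56, 116: 70, 120: 100, 124: 140, 128: 165, 132: 161, 136: 149, 140: 160, 144: 185, 148: 209, 152: 224, 156: 228, 160: 221, 164: 209, 168: 199, 172: 190, 176: 185, 180: 181, 184: 171, 188: 161, 192: 156, 196: 152, 200: 148, 204: 145, 208: 144, 212: 140, 216: 135, 220: 129, 224: 121, 228: 110, 232: 97, 236: 83, 240: 71, 244: 63, 248: 62, 252: 65, 256: 72, 260: 88, 264: 109, 268: 128, 272: 139, 276: 144, 280: 147, 284: 148, 288: 149, 292: 148, 296: 147, 300: 147, 304: 147, 308: 146, 312: 146, 316: 146, 320: 147, 324: 147, 328: 149, 332: 153, 336: 157, 340: 158, 344: 151, 348: 132, 352: 115, 356: 97}
{0: 158, 4: 147, 8: 132, 12: 110, 16: 89, 20: 72, 24: 62, 28: 58, 32: 57, 36: 57, 40: 56, 44: 55, 48: 55, 52: 57, 56: 62, 60: 70, 64: 76, 68: 76, 72: 73, 76: 68, 80: 61, 84: 59, 88: 59, 92: 57, 96: 55, 100: 52, 104: 52, 108: 53, 112: 54, 116: 56, 120: 56, 124: 56, 128: 57, 132: 70, 136: 102, 140: 145, 144: 184, 148: 211, 152: 224, 156: 227, 160: 219, 164: 207, 168: 198, 172: 190, 176: 184, 180: 180, 184: 171, 188: 161, 192: 156, 196: 153, 200: 148, 204: 145, 208: 144, 212: 142, 216: 138, 220: 132, 224: 123, 228: 111, 232: 97, 236: 82, 240: 70, 244: 63, 248: 62, 252: 65, 256: 72, 260: 88, 264: 110, 268: 128, 272: 139, 276: 145, 280: 147, 284: 149, 288: 149, 292: 148, 296: 147, 300: 146, 304: 146, 308: 146, 312: 146, 316: 146, 320: 147, 324: 147, 328: 149, 332: 152, 336: 155, 340: 157, 344: 151, 348: 136, 352: 130, 356: 144}
case ((-0.024228665306623043, -0.031021636821456866), 0.9803201704849431)
plate ((0.017899825561702443, 0.02130246747903719), 0.9977808362907834)
```

The dial turned exactly 120°: the lobe profile is unchanged, and the white index moved from 128° to about 5°. The stirrer hasn't shifted. Now over to the key.

{"fn": "jog_arm", "kwargs": {
  "rows": "-3 38 0 0 0 0 1;-6 77 0 0 0 0 1;-6 77 20 0 0 0 1;-6 77 45 0 0 0 1;-6 77 65 0 0 0 1"
}}

```text
clock: 8.93
position: [0.4798, -0.0228, 0.0365]
eef_rot: [0.994, 0.112, -0.001, -0.001]
force: [0.8, 0.1, 0.2]
width: 0.004
grip_force: 0.0
```

{"fn": "jog_arm", "kwargs": {
  "rows": "0 0 0 0 0 0 1;0 0 3 0 0 0 1;0 0 5 0 0 0 1;0 0 7 0 0 0 1;0 0 9 0 0 0 1"
}}

```text
clock: 9.55
position: [0.4816, -0.0228, 0.0306]
eef_rot: [0.994, 0.113, 0.0, 0.0]
force: [-0.5, 0.1, 1.9]
width: 0.005
grip_force: 0.6
```

```bash
python3 -c "
from h import *
finger()"
```

```text
[ 0.4816 -0.0229  0.0304] [ 1.  -0.1  1.2]
155 6 [ 0.5036 -0.0123  0.1917] 0.4972 0.5103
157 5 [ 0.5023 -0.0038  0.1906] 0.497 0.5103
159 7 [0.5024 0.0046 0.1895] 0.4944 0.5103
161 4 [0.5063 0.0049 0.1835] 0.5023 0.5102
163 3 [0.5049 0.0077 0.179 ] 0.5023 0.5076
165 4 [0.5035 0.0071 0.1723] 0.4996 0.5076
179 8 [ 0.4807 -0.0113  0.1145] 0.4707 0.49
181 8 [ 0.4805 -0.0104  0.1083] 0.4707 0.4899
183 8 [ 0.4803 -0.0114  0.1008] 0.4703 0.4898
185 8 [ 0.4802 -0.0113  0.0939] 0.4702 0.4897
187 8 [ 0.48   -0.0109  0.0873] 0.47 0.4895
189 8 [ 0.4799 -0.0091  0.0816] 0.47 0.4895
191 11 [ 0.4809 -0.0185  0.0677] 0.4631 0.495
193 20 [ 0.4824 -0.0198  0.0596] 0.4546 0.5095
195 21 [ 0.4809 -0.0113  0.0588] 0.4518 0.5095
197 16 [ 0.4738 -0.0044  0.0568] 0.4525 0.5095
199 15 [0.4725 0.0049 0.0566] 0.4528 0.5095
```

{"fn": "jog_arm", "kwargs": {
  "rows": "0 0 1 0 0 0 1;0 0 2 0 0 0 1;0 0 3 0 0 0 1;0 0 4 0 0 0 1;0 0 4 0 0 0 1"
}}

```text
clock: 10.22
position: [0.4816, -0.0229, 0.0265]
eef_rot: [0.994, 0.113, 0.0, 0.0]
force: [-0.2, -0.1, 4.6]
width: 0.008
grip_force: 1.8
```

{"fn": "jog_arm", "kwargs": {
  "rows": "0 0 1 0 0 0 1;0 0 2 0 0 0 1;0 0 2.5 0 0 0 1;0 0 2.5 0 0 0 1;0 0 2.5 0 0 0 1"
}}

```text
clock: 10.85
position: [0.4817, -0.0229, 0.0258]
eef_rot: [0.994, 0.113, 0.001, 0.0]
force: [-2.9, -0.0, 11.7]
width: 0.005
grip_force: 5.9
```

Force jumped to 11.7 N while the tool hardly moved, so the key is bottomed out. Releasing.

{"fn": "jog_arm", "kwargs": {
  "rows": "0 0 -4 0 0 0 1;0 0 -15 0 0 0 1;0 0 -60 0 0 0 1;0 0 -110 0 0 0 1;0 0 -110 0 0 0 1"
}}

```text
clock: 11.48
position: [0.4839, -0.0233, 0.1384]
eef_rot: [0.994, 0.113, 0.004, 0.001]
force: [-0.3, -0.7, -0.5]
width: 0.005
grip_force: 0.0
```

```bash
python3 chk.py | cut -c1-100
python3 - <<'E'
from h import *
d0=np.load("side0.npz")["d"];d=r.read_camera("side")[1]
u,v=proj("side",[.479,-.0225,.068])[0].round().astype(int);uu,vv=map(np.ravel,np.meshgrid([u-1,u,u+1],[v-1,v,v+1]))
print("key top z before/after",pts("side",d0,uu,vv)[:,2].mean(),pts("side",d,uu,vv)[:,2].mean());s=r.get_state();print(s["position"],s["force"],s["clock"])
E
```

```text
[(12, 140), (222, 266)]
{0: 78, 4: 70, 8: 64, 12: 62, 16: 61, 20: 59, 24: 59, 28: 58, 32: 58, 36: 57, 40: 57, 44: 56, 48: 55
{0: 158, 4: 147, 8: 132, 12: 110, 16: 88, 20: 71, 24: 61, 28: 58, 32: 57, 36: 56, 40: 56, 44: 55, 48
case ((0.015241413086428679, -0.0009783434991810225), 0.9797180864546035)
plate ((0.012571064431320167, 0.0030275280121099257), 1.0030352912346523)
key top z before/after 0.0699055124886661 0.07006228466199901
[ 0.48021612 -0.02270606  0.13231403] [0.38246225 0.73611153 0.42784499] 11.625
```

```bash
python3 -c "
from rig import r
print(r.job_done())"
```

```text
the job is handed in; nothing more can be done
None
```

The job is handed in at about 11.6 s: the dial was pushed exactly four clicks clockwise, the start key was pressed to its stop and came back up, and the side camera shows no shift of the stirrer case or plate (the other bench items were not measured, and no verdict came back).

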